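# Put three lab containers back on their own coasters

### The arm

A 6-joint arm with a two-finger parallel gripper is mounted at the origin on a cart in front of the work surface, level with it; the furniture and walls round the work are solid. World frame = base frame: x ahead of the robot, y to its left, z up, the work surface at z = 0. Lengths are in m, angles in rad, forces in N, time in s.
With the tool pointing down it reaches from about 0.35 to 0.775 m from the base axis. Payload 7.3 kg.
Tool frame: the origin (TCP) lies between the finger pads; the fingertips stand 8 mm ahead of it and the grasp point (between the pads) lies 11 mm behind it (robot.nose_length is the distance from the TCP to the fingertips, in m); z points along the fingers, y is the line along which they close (so a half turn about z gives the same grasp; the last joint's range is limited). The gripper opens to 92 mm and grips with 3 to 60 N. Pads are 19 mm wide; open, the fingers measure 130 mm over their backs; the gripper's body (75 mm by 190 mm) begins 47 mm behind the grasp point.
Start: joints at [1.174, 0.342, 1.524, -0, 1.275, -0.146], TCP at [0.13, 0.509, 0.235] pointing down, gripper open.
Joint ranges: [-2.53, 2.53], [-0.77, 2.02], [0.04, 2.7], [-1, 4.14], [0.28, 2.66], [-3.11, 3.11]. Speed limits (rad/s): [2.57, 2.57, 3.14, 3.14, 3.14, 3.14].

### API

Orientations are given as [roll, pitch, yaw] about the fixed x, y, z axes, in that order (R = Rz(yaw) Ry(pitch) Rx(roll)).
In Python, from cell import robot gives the robot as it stands. The module is installed in compiled form; this text tells all that it offers.
- The arm moves only by the shell command python3 -m jog 'ROWS' [FORCE]. ROWS is JSON, a list that holds one entry, the list of rows, each a list of 5 numbers: the gripper's target within -1 to 1 (fully open at 1, half-way at 0, shut at -1), then the shift along the tool's x, y, z in m, then the turn about the tool's z in rad. A call has 1 to 5 rows; each row is the pose to reach, as a shift and turn from the pose commanded when the call began, along the tool's axes at that moment; what a row does not reach only later rows make up. A row lasts 1/12 s, in which the tool goes at most 41.7 mm and 7.16 degrees, less where a joint would pass 70% of its speed; a pose out of reach is approached as far as the arm can. A call with a gripper value outside its range is refused whole. The fingers move at their own pace and stop on an object; FORCE is the grip in N (left out, the last holds). Time passes only in rows, so rows that repeat a pose let the fingers close. It gives the time, the measured TCP pose, the force, the opening and the grip force at its end, in the units of the state.
- robot.observe(): the state, without advancing time (a new reading comes with each control period).
- robot.read_camera(name): name is "scene" or "top"; returns the picture (420x560x3 uint8, red, green, blue); there is no depth.
- robot.camera_model(name): a dict with "camera_matrix" (3x3 intrinsics, pixels), "dist_coeffs" ([k1, k2, p1, p2, k3] as OpenCV has them; the pictures are not rectified), "position" and "attitude" of the camera in the world. Camera axes: x right, y down, z forward; pixel columns grow to the right and rows downward; lengths in m; the calibration is good to about 2 mm. A picture is of the moment at which its call begins. camera_model takes no time and is no camera call.
- robot.hand_in(): hands the job in; it is judged then, once.
The state is a dict: "time": time; "qpos": joint angles; "qvel": joint speeds; "joint_efforts": joint torques, N m; "tool_pos": TCP position; "tool_rot": TCP orientation; "contact_force": force on the tool from outside, world axes, zero at the start; "torque": the same for the moment, N m; "opening": finger opening in m; "grip_force": force on a finger pad.
Only numpy, scipy, OpenCV 4.12 (cv2) and the standard library are available. Lean on these libraries where they do the work, as an engineer would, in place of code of your own. Each camera call takes 0.05 s, during which the arm holds its last target. There are 200 camera calls.

### The job

The three containers by the chromatograph each stand on a wrong coaster: move the white-capped amber bottle to the round coaster, the red-lidded white jar to the square coaster and the low white pot to the triangular coaster, each upright in the middle of the wire ring. Use the empty steel dish to stand one of them in while you make room, and leave the dish empty at the end. Keep the containers upright, and leave the beaker and the clear vial standing where they are.

Things in the scene. Friction and masses are not known exactly. Their poses are not given: they have to be found in the camera images.
- amber_bottle: Brown amber bottle with a narrow white cap, (not the larger, black-capped one at the back), 105 mm tall; round body 54 mm in diameter up to about 75 mm, then a shoulder, cap 29 mm in diameter from 90 to 105 mm. Closed, about 0.24 kg. Origin: centre of its underside, z up. At the start it stands on the square coaster; it belongs on the round one.
- red_lid_jar: White round jar with a wide red lid, 78 mm tall, body 44 mm in diameter, lid 38 mm in diameter from 67 to 78 mm, closed, about 0.09 kg. Origin: centre of its underside, z up. At the start it stands on the triangular coaster; it belongs on the square one.
- low_pot: Low all-white round pot with a white lid, 42 mm tall, 40 mm in diameter over its whole height, closed, about 0.03 kg. Origin: centre of its underside, z up. At the start it stands on the round coaster; it belongs on the triangular one.
- coaster_round: Round coaster, 100 mm in diameter: 5 mm thick plate of grey plastic, fixed to the worktop; on its top lies a thin steel wire ring of 84 mm diameter that stands 2 mm above the plate. Origin: centre of the ring, at the underside of the plate (worktop level), z up; the plate's top is at z = 5 mm.
- coaster_square: Square coaster, 98 x 98 mm: 5 mm thick plate of grey plastic, fixed to the worktop; on its top lies a thin steel wire ring of 84 mm diameter that stands 2 mm above the plate. Origin: centre of the ring, at the underside of the plate (worktop level), z up; the plate's top is at z = 5 mm.
- coaster_triangle: Triangular coaster with rounded corners, the corners 82 mm from its centre, sides bulging a little round the ring: 5 mm thick plate of grey plastic, fixed to the worktop; on its top lies a thin steel wire ring of 84 mm diameter that stands 2 mm above the plate. Origin: centre of the ring, at the underside of the plate (worktop level), z up; the plate's top is at z = 5 mm.
- parking_dish: Empty oblong open steel dish, 90 (x) by 125 (y) mm, 10 mm high, walls 3 mm thick, inner floor 3 mm above the worktop; fixed to the worktop. Origin: centre of its underside, z up. The place to stand one container for the time being.
- beaker: Bystander: open clear beaker, 54 mm in diameter, 70 mm tall, standing loose on the worktop. Origin: centre of its underside, z up.
- clear_vial: Bystander: clear vial with a pale cap, 22 mm in diameter, 62 mm tall, standing loose on the worktop among the coasters. Origin: centre of its underside, z up. (Surroundings: the tall chromatograph stands to the left of the coasters, its nearest points at about x = 0.56, y = 0.04 and x = 0.64, y = 0.02 m.)
Mind the look-alikes: they are no part of the job. What is shaped like the red_lid_jar but yellow is not meant.

How it is judged:
By the outcome, as a careful person would: the job done as asked, in the order asked, and still so for the second after the job is handed in, with the robot touching nothing.
It also fails if it takes over 104 s, if anything falls off the work surface, if the arm or the gripper's body presses on something with over 40 N, if the wrist force passes 120 N, or if a joint passes its speed limit or range.

## Working session

There is one attempt and no reset: what is moved stays moved. The work goes in short steps, Python scripts to look and compute and a shell command to move; the robot and the scene stay as the last step left them, time stands still between calls to the robot, and variables do not carry over. Pictures are saved under pics/ and viewed, at most 14 in all, crops included, and the job is handed in when it is done.

```bash
mkdir -p pics; python3 - <<'E'
from cell import robot
import cv2
for n in("scene","top"):
    m=robot.camera_model(n); print(n,m)
    cv2.imwrite(f"pics/{n}0.png",robot.read_camera(n)[:,:,::-1])
print(robot.observe())
E
```

```text
scene {'camera_matrix': array([[489.8697845 ,   0.        , 279.25930529],
       [  0.        , 489.8697845 , 214.68718219],
       [  0.        ,   0.        ,   1.        ]]), 'dist_coeffs': array([0.06232099, 0.        , 0.        , 0.        , 0.        ]), 'position': array([-0.19844364, -0.6899513 ,  0.58755875]), 'attitude': array([-2.17464441, -0.00278591, -0.99507815])}
top {'camera_matrix': array([[442.30170577,   0.        , 280.71425442],
       [  0.        , 442.30170577, 213.6150781 ],
       [  0.        ,   0.        ,   1.        ]]), 'dist_coeffs': array([-0.10864754,  0.        ,  0.        ,  0.        ,  0.        ]), 'position': array([ 0.36197629, -0.24490679,  0.9407717 ]), 'attitude': array([-2.99761461, -0.02872344, -1.58940905])}
{'time': 0.1, 'qpos': array([ 1.17405398e+00,  3.42669443e-01,  1.52493633e+00, -3.04504722e-05,
        1.27541067e+00, -1.46009464e-01]), 'qvel': array([-0.00057616, -0.00106057, -0.00353331, -0.00047986, -0.00020768,
        0.00024588]), 'joint_efforts': array([ 2.48048716e-03, -4.31999481e+01, -2.44692475e+01,  7.21322419e-02,
        5.26315346e-02, -5.25432779e-05]), 'tool_pos': array([0.13010987, 0.50824661, 0.23410077]), 'tool_rot': array([-3.14017977e+00, -1.78340236e-04,  2.89086853e+00]), 'contact_force': array([-0.47372452, -0.02040242, -0.69487633]), 'torque': array([0.00158401, 0.03575831, 0.01844778]), 'grip_force': 0.0, 'opening': 0.0917470862447049}
```

View pics/scene0.png

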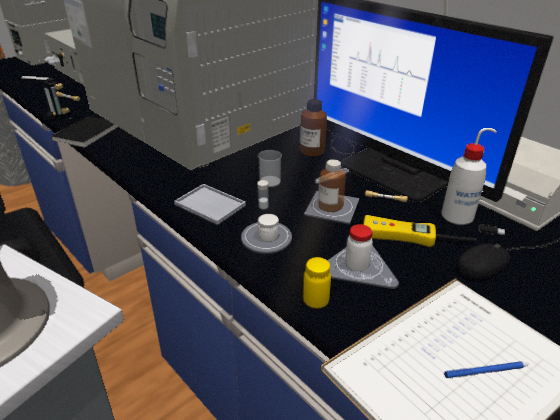

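View pics/top0.png

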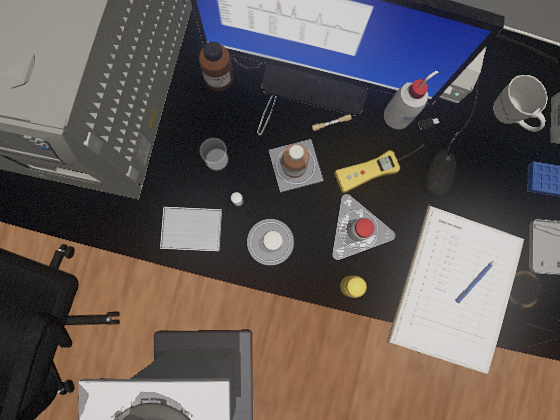

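Look-alikes:
- Amber bottle: the white-capped one at top (296,155), not the black-capped one at (216,65).
- Jar: the red-lidded one at (364,228), not the yellow one at (354,287) or the wash bottle with a red cap at (418,88).
- Pot: the white one at (272,240), not the vial at (237,199).

Next I measure these and check them in a close crop.

```bash
cat > h.py <<'E'
from cell import robot
import cv2,numpy as np
from scipy.spatial.transform import Rotation as R
def ray(n,uv):
    m=robot.camera_model(n)
    p=cv2.undistortPoints(np.array(uv,float).reshape(-1,1,2),m["camera_matrix"],m["dist_coeffs"])[:,0]
    d=np.c_[p,np.ones(len(p))]@R.from_euler('xyz',m["attitude"]).as_matrix().T
    return m["position"],d
def onz(n,uv,z):
    o,d=ray(n,uv); return o+d*((z-o[2])/d[:,2])[:,None]
def proj(n,P):
    m=robot.camera_model(n); Rm=R.from_euler('xyz',m["attitude"]).as_matrix().T
    return cv2.projectPoints(np.array(P,float).reshape(-1,1,3),cv2.Rodrigues(Rm)[0],-Rm@m["position"],m["camera_matrix"],m["dist_coeffs"])[0][:,0]
def meet(uva,uvb):
    a,da=ray("scene",[uva]);b,db=ray("top",[uvb]);da,db=da[0],db[0]
    s=np.linalg.lstsq(np.c_[da,-db],b-a,rcond=None)[0]
    return (a+s[0]*da+b+s[1]*db)/2, np.linalg.norm(a+s[0]*da-b-s[1]*db)
def blob(im,box,f):
    x0,y0,x1,y1=box; c=im[y0:y1,x0:x1].astype(int)
    m=f(c[...,0],c[...,1],c[...,2]).astype(np.uint8)
    k,l,s,ce=cv2.connectedComponentsWithStats(m); i=1+np.argmax(s[1:,4])
    return ce[i]+[x0,y0], s[i,4], (l==i).astype(np.uint8)
red=lambda r,g,b:(r>90)&(r-g>50)&(r-b>50)
white=lambda r,g,b:(np.minimum(np.minimum(r,g),b)>165)
E
python3 - <<'E'
from h import *
np.set_printoptions(precision=4,suppress=True)
T=cv2.imread("pics/top0.png")[:,:,::-1]; S=cv2.imread("pics/scene0.png")[:,:,::-1]
for nm,box,f,z in[("cap",(280,140,312,168),white,.11),("lid",(350,214,380,242),red,.083),("pot",(258,228,288,254),white,.047),("vial",(228,190,246,208),white,.062)]:
    c,a,_=blob(T,box,f); print(nm,c,a,onz("top",[c],z)[0])
c,a,_=blob(S,(340,220,380,245),red); print("scene lid",c,a,onz("scene",[c],.079)[0])
lit=lambda r,g,b:(r+g+b)>150
for nm,box,z in[("round",(240,212,300,272),.005),("square",(262,132,328,196),.005),("tri",(320,186,402,266),.005),("dish",(150,196,232,262),.01)]:
    c,a,m=blob(T,box,lit); m=cv2.morphologyEx(m,cv2.MORPH_OPEN,np.ones((3,3)))
    k=max(cv2.findContours(m,0,1)[0],key=cv2.contourArea)[:,0]
    P=(onz("top",k+np.array(box[:2]),z)[:,:2]*1000).astype(np.float32).reshape(-1,1,2)
    if nm=="round": print(nm,cv2.fitEllipse(P),cv2.minEnclosingCircle(P))
    elif nm=="tri": print(nm,cv2.minEnclosingCircle(P),cv2.minEnclosingTriangle(P)[1].reshape(3,2),cv2.minEnclosingTriangle(P)[1].mean(0))
    else: print(nm,cv2.minAreaRect(P))
im=np.hstack([cv2.resize(T[120:275,155:405],None,fx=3.2,fy=3.2,interpolation=2)]);cv2.imwrite("pics/c1.png",im[:,:,::-1])
cv2.imwrite("pics/c2.png",cv2.resize(S[130:310,170:410],None,fx=3.2,fy=3.2,interpolation=2)[:,:,::-1])
E
```

```text
cap [296.    151.137] 146 [ 0.6043 -0.303   0.11  ]
lid [364.6761 227.1831] 284 [ 0.4565 -0.4369  0.083 ]
pot [272.758  239.9324] 281 [ 0.4375 -0.2559  0.047 ]
vial [235.9438 197.4157] 89 [ 0.5232 -0.1829  0.062 ]
scene lid [360.7089 232.1519] 316 [ 0.4534 -0.4372  0.079 ]
round ((437.5542907714844, -250.8917999267578), (98.5965576171875, 99.73395538330078), 179.3208770751953) ((437.6687927246094, -250.8692626953125), 50.83364486694336)
square ((603.8155517578125, -308.9017639160156), (99.91667175292969, 99.8029556274414), 14.060892105102539)
tri ((461.15802001953125, -440.00732421875), 81.81600189208984) [[ 550.2121 -408.9158]
 [ 442.5846 -533.2135]
 [ 390.7607 -377.2869]] [[ 461.1858 -439.8054]]
dish ((467.52203369140625, -83.22008514404297), (127.21170806884766, 91.1905517578125), 86.47465515136719)
```

View pics/c1.png

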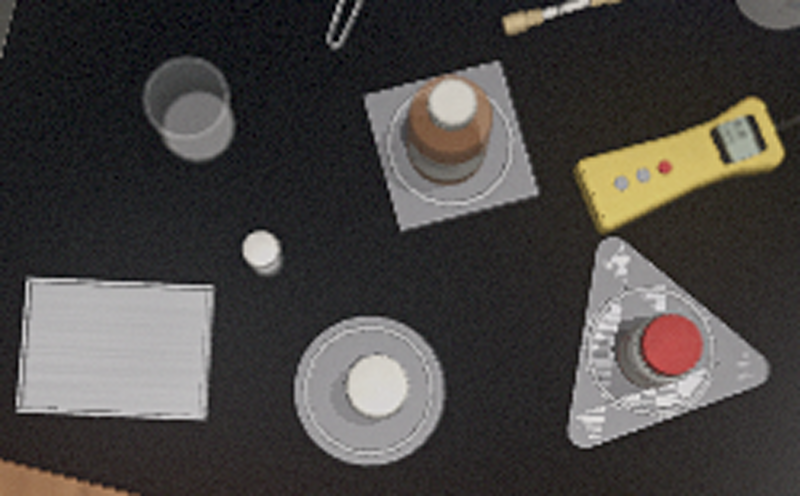

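View pics/c2.png

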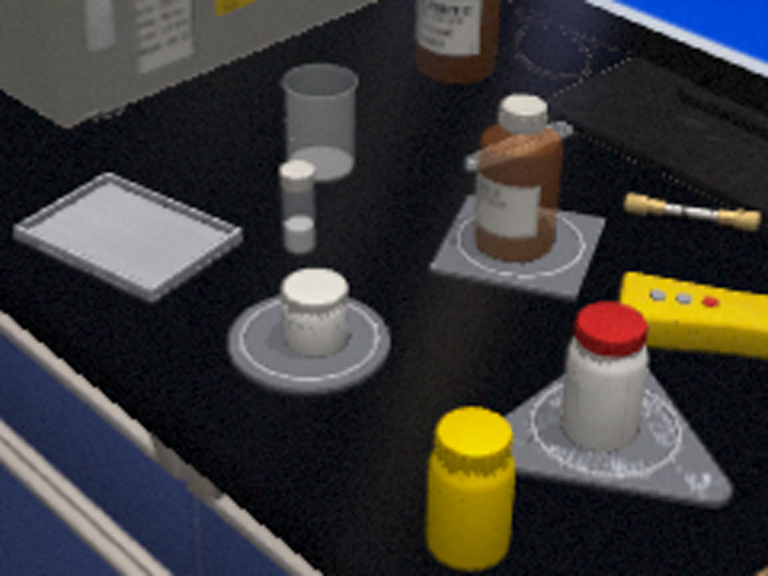

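Crops confirm the choices: white-capped amber bottle on the square, red-lidded jar on the triangle, low pot on the round coaster. Pixel measurements agree to about 3 mm (coaster sizes come out right). The plan is pot to dish, bottle to round, jar to square, then pot to triangle. First I square the tool and swing over.

```bash
python3 -m jog '[[[1,-0.163,-0.113,0,-0.25],[1,-0.163,-0.113,0,-0.25],[1,-0.163,-0.113,0,-0.25],[1,-0.163,-0.113,0,-0.25],[1,-0.163,-0.113,0,-0.25]]]' 15; python3 -m jog '[[[1,-0.12,-0.165,0,0],[1,-0.12,-0.165,0,0],[1,-0.12,-0.165,0,0],[1,-0.12,-0.165,0,0],[1,-0.12,-0.165,0,0]]]'
```

```text
time: 0.52
tool_pos: [0.2608, 0.3569, 0.2345]
tool_rot: [-3.141, -0.0, -3.142]
contact_force: [0.7, 0.7, 0.3]
opening: 0.0915
grip_force: 0.0
time: 0.93
tool_pos: [0.3808, 0.1914, 0.2346]
tool_rot: [-3.141, -0.0, 3.14]
contact_force: [1.5, 0.4, 0.1]
opening: 0.0916
grip_force: 0.0
```

```bash
python3 -m jog '[[[1,0,-0.2,0,0],[1,0,-0.2,0,0],[1,0,-0.2,0,0],[1,0,-0.2,0,0],[1,0,-0.2,0,0]]]'; python3 -m jog '[[[1,-0.03,-0.2,0,0],[1,-0.03,-0.2,0,0],[1,-0.03,-0.2,0,0],[1,-0.03,-0.2,0,0],[1,-0.03,-0.2,0,0]]]';  python3 -m jog '[[[1,-0.027,-0.047,0.03,0],[1,-0.027,-0.047,0.06,0],[1,-0.027,-0.047,0.09,0],[1,-0.027,-0.047,0.1,0],[1,-0.027,-0.047,0.1,0]]]'
python3 - <<'E'
from h import *
print(robot.observe()["tool_pos"])
for n in("scene","top"): cv2.imwrite(f"pics/{n}1.png",robot.read_camera(n)[:,:,::-1])
S=cv2.imread("pics/scene1.png");cv2.imwrite("pics/c3.png",cv2.resize(S[100:310,170:410],None,fx=2.8,fy=2.8))
E
```

```text
time: 1.35
tool_pos: [0.3792, -0.0088, 0.2346]
tool_rot: [-3.141, -0.0, 3.14]
contact_force: [1.7, 0.1, -0.6]
opening: 0.0917
grip_force: 0.0
time: 1.77
tool_pos: [0.4094, -0.2091, 0.2345]
tool_rot: [-3.142, -0.0, 3.14]
contact_force: [0.9, -0.1, -0.1]
opening: 0.092
grip_force: 0.0
time: 2.18
tool_pos: [0.4349, -0.2521, 0.132]
tool_rot: [3.137, -0.006, 3.14]
contact_force: [0.1, 0.4, -0.7]
opening: 0.092
grip_force: 0.0
[ 0.43487333 -0.25214591  0.13196278]
```

View pics/c3.png

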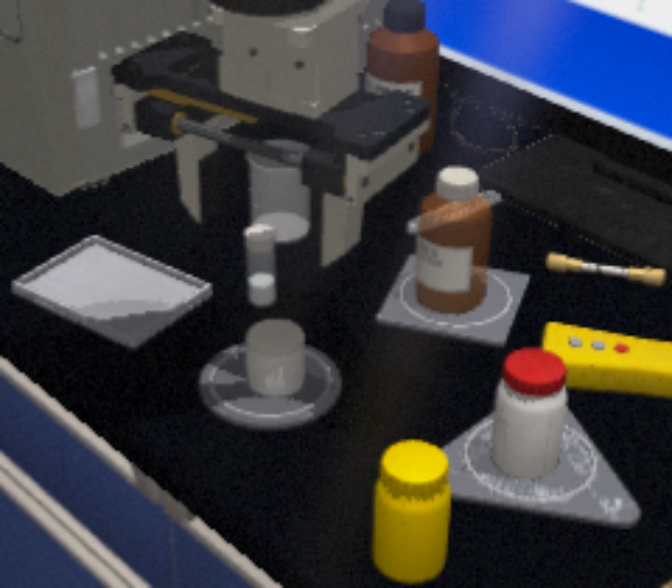

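The gripper hovers over the pot with fingers either side of it, clear of vial and bottle. Descending.

```bash
python3 -m jog '[[[1,0,0,0.03,0],[1,0,0,0.06,0],[1,0,0,0.08,0],[1,0,0,0.08,0],[1,0,0,0.08,0]]]'
```

```text
time: 2.7
tool_pos: [0.4374, -0.2535, 0.0562]
tool_rot: [-3.141, 0.001, -3.142]
contact_force: [1.3, -0.1, 0.5]
opening: 0.0919
grip_force: 0.0
```

```bash
python3 -m jog '[[[1,0,-0.002,0.015,0],[1,0,-0.002,0.027,0],[1,0,-0.002,0.032,0],[0.2,0,-0.002,0.032,0],[0.0,0,-0.002,0.032,0]]]' 10; python3 -m jog '[[[-0.1,0,0,0,0],[-0.2,0,0,0,0],[-0.3,0,0,0,0],[-0.3,0,0,0,0],[-0.3,0,0,0,0]]]'
```

```text
time: 3.12
tool_pos: [0.4375, -0.256, 0.0243]
tool_rot: [-3.14, 0.002, 3.141]
contact_force: [-0.2, -0.1, -0.1]
opening: 0.0831
grip_force: 0.0
time: 3.53
tool_pos: [0.4367, -0.2555, 0.0229]
tool_rot: [-3.142, 0.0, 3.141]
contact_force: [1.3, -0.4, -0.2]
opening: 0.0498
grip_force: 0.0
```

```bash
python3 -m jog '[[[-0.3,0,0,0,0],[-0.3,0,0,0,0],[-0.3,0,0,0,0],[-0.3,0,0,0,0],[-0.3,0,0,0,0]]]'; python3 -m jog '[[[-0.3,0,0,-0.005,0],[-0.3,0,0,-0.02,0],[-0.3,0,0,-0.05,0],[-0.3,0,0,-0.09,0],[-0.3,0,0,-0.09,0]]]'
```

```text
time: 3.95
tool_pos: [0.4366, -0.2555, 0.0227]
tool_rot: [3.141, -0.0, 3.141]
contact_force: [-0.3, 0.4, 0.1]
opening: 0.0387
grip_force: 10.0
time: 4.37
tool_pos: [0.4396, -0.2577, 0.1192]
tool_rot: [-3.135, 0.009, 3.141]
contact_force: [0.9, -1.4, -0.3]
opening: 0.0384
grip_force: 10.0
```

```bash
python3 -m jog '[[[-0.3,-0.005,0.03,0,0],[-0.3,-0.012,0.07,0,0],[-0.3,-0.02,0.11,0,0],[-0.3,-0.027,0.15,0,0],[-0.3,-0.031,0.172,0,0]]]'; python3 -m jog '[[[-0.3,0,0,0.03,0],[-0.3,0,0,0.055,0],[-0.3,0,0,0.07,0],[-0.3,0,0,0.08,0],[-0.3,0,0,0.08,0]]]'
```

```text
time: 4.78
tool_pos: [0.4677, -0.0801, 0.113]
tool_rot: [3.141, 0.0, -3.141]
contact_force: [-0.1, 0.9, 0.8]
opening: 0.0387
grip_force: 10.0
time: 5.2
tool_pos: [0.4666, -0.0829, 0.031]
tool_rot: [3.14, -0.003, 3.141]
contact_force: [0.6, 0.4, 0.8]
opening: 0.0383
grip_force: 10.0
```

```bash
python3 -m jog '[[[-0.3,0,0,0.004,0],[-0.3,0,0,0.008,0],[-0.3,0,0,0.010,0],[-0.3,0,0,0.0105,0],[-0.3,0,0,0.0105,0]]]'
```

```text
time: 5.62
tool_pos: [0.4679, -0.0836, 0.0225]
tool_rot: [-3.141, 0.001, 3.141]
contact_force: [0.5, 0.0, -0.5]
opening: 0.0386
grip_force: 10.0
```

```bash
python3 -m jog '[[[-0.3,0,0,0.001,0],[-0.3,0,0,0.0015,0],[-0.3,0,0,0.0015,0],[0,0,0,0.0015,0],[0.3,0,0,0.0015,0]]]'; python3 -m jog '[[[0.3,0,0,0,0],[0.3,0,0,0,0],[0.3,0,0,-0.01,0],[0.3,0,0,-0.03,0],[0.3,0,0,-0.07,0]]]'; python3 -m jog '[[[1,0,0,-0.04,0],[1,0,0,-0.08,0],[1,0,0,-0.11,0],[1,0,0,-0.12,0],[1,0,0,-0.12,0]]]'
```

```text
time: 6.03
tool_pos: [0.4679, -0.0835, 0.0208]
tool_rot: [3.142, 0.0, 3.141]
contact_force: [-0.6, 0.0, 0.1]
opening: 0.0476
grip_force: 0.0
time: 6.45
tool_pos: [0.4654, -0.0827, 0.0891]
tool_rot: [3.139, -0.007, 3.141]
contact_force: [-0.0, -0.4, -0.4]
opening: 0.0597
grip_force: 0.0
time: 6.87
tool_pos: [0.4692, -0.0839, 0.2146]
tool_rot: [-3.139, 0.007, 3.141]
contact_force: [-0.2, 0.5, -0.1]
opening: 0.0883
grip_force: 0.0
```

```bash
python3 -m jog '[[[1,-0.02,-0.035,0,0],[1,-0.04,-0.07,0,0],[1,-0.06,-0.105,0,0],[1,-0.08,-0.14,0,0],[1,-0.1,-0.17,0,0]]]'; python3 -m jog '[[[1,-0.02,-0.035,0,0],[1,-0.036,-0.049,0,0],[1,-0.036,-0.049,0.02,0],[1,-0.036,-0.049,0.03,0],[1,-0.036,-0.049,0.03,0]]]'
python3 - <<'E'
from h import *
print(robot.observe()["tool_pos"],robot.observe()["qpos"])
S=robot.read_camera("scene");T=robot.read_camera("top")
cv2.imwrite("pics/c4.png",np.hstack([cv2.resize(S[60:250,160:420],None,fx=1.5,fy=2)[:,:,::-1],cv2.resize(T[80:270,150:400],None,fx=1.6,fy=2)[:,:,::-1]]))
c,a,_=blob(S,(322,158,345,172),white);print(c,a,onz("scene",[c],.108),proj("scene",[[.604,-.303,.11]]))
E
```

```text
time: 7.28
tool_pos: [0.5676, -0.2555, 0.2093]
tool_rot: [3.141, -0.002, 3.14]
contact_force: [1.3, -0.1, 0.5]
opening: 0.0914
grip_force: 0.0
time: 7.7
tool_pos: [0.6015, -0.3013, 0.1759]
tool_rot: [3.137, -0.007, 3.141]
contact_force: [-0.3, 0.2, -0.4]
opening: 0.0917
grip_force: 0.0
[ 0.60153848 -0.30128233  0.17590982] [-5.78222706e-01  6.67152859e-01  1.14136959e+00  1.92810625e-04
  1.34201804e+00 -2.14806704e+00]Traceback (most recent call last):
  File "<stdin>", line 5, in <module>
  File "h.py", line 21, in blob
    k,l,s,ce=cv2.connectedComponentsWithStats(m); i=1+np.argmax(s[1:,4])
                                                      ~~~~~~~~~^^^^^^^^^
    return _wrapfunc(a, 'argmax', axis=axis, out=out, **kwds)
    return bound(*args, **kwds)
ValueError: attempt to get argmax of an empty sequence
```

View pics/c4.png

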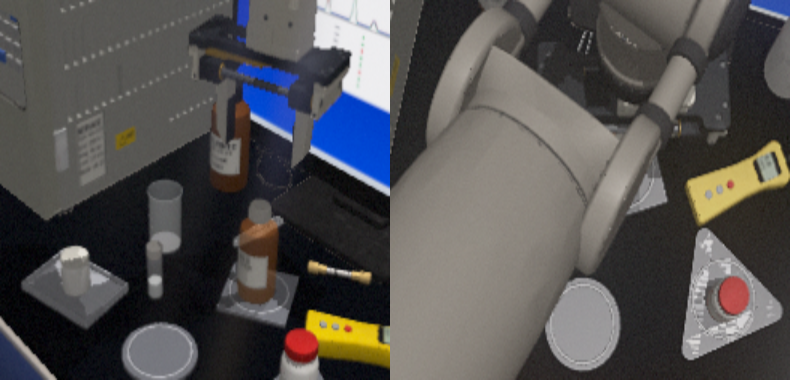

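The pot stands in the dish, the round coaster is clear, and the gripper is above the bottle. Descending.

```bash
python3 -m jog '[[[1,0,-0.001,0.025,0],[1,0,-0.001,0.05,0],[1,0,-0.001,0.07,0],[1,0,-0.001,0.08,0],[1,0,-0.001,0.08,0]]]'
```

```text
time: 8.22
tool_pos: [0.6026, -0.3025, 0.0991]
tool_rot: [3.139, -0.003, 3.141]
contact_force: [0.9, 0.4, 0.1]
opening: 0.0921
grip_force: 0.0
```

```bash
python3 -m jog '[[[1,0,0,0.015,0],[1,0,0,0.028,0],[1,0,0,0.038,0],[0.5,0,0,0.04,0],[0.2,0,0,0.04,0]]]' 20; python3 -m jog '[[[0,0,0,0,0],[0,0,0,0,0],[0,0,0,0,0],[0,0,0,0,0],[0,0,0,0,0]]]'
```

```text
time: 8.63
tool_pos: [0.6037, -0.3035, 0.0611]
tool_rot: [3.142, 0.0, 3.141]
contact_force: [-0.1, -0.7, 1.0]
opening: 0.0824
grip_force: 0.0
time: 9.05
tool_pos: [0.6039, -0.3039, 0.0613]
tool_rot: [-3.141, 0.001, 3.141]
contact_force: [-0.6, -0.2, 1.9]
opening: 0.0528
grip_force: 20.0
```

```bash
python3 -m jog '[[[0,0,0,-0.003,0],[-0.1,0,0,-0.015,0],[-0.1,0,0,-0.035,0],[-0.1,0,0,-0.055,0],[-0.1,0,0,-0.06,0]]]'; python3 -m jog '[[[-0.1,0.02,0.006,0,0],[-0.1,0.055,0.018,0,0],[-0.1,0.09,0.029,0,0],[-0.1,0.125,0.04,0,0],[-0.1,0.15,0.048,0,0]]]';  python3 -m jog '[[[-0.1,0.012,0.004,0,0],[-0.1,0.0165,0.005,0.015,0],[-0.1,0.0165,0.005,0.035,0],[-0.1,0.0165,0.005,0.046,0],[-0.1,0.0165,0.005,0.05,0]]]'; python3 -m jog '[[[-0.1,0,0,0,0],[-0.1,0,0,0,0]]]'
```

```text
time: 9.47
tool_pos: [0.605, -0.3044, 0.1248]
tool_rot: [-3.139, 0.005, 3.141]
contact_force: [0.5, 0.2, -2.6]
opening: 0.053
grip_force: 19.9
time: 9.88
tool_pos: [0.4504, -0.2537, 0.1202]
tool_rot: [3.14, -0.002, 3.141]
contact_force: [-0.5, -0.2, -3.6]
opening: 0.053
grip_force: 19.9
time: 10.3
tool_pos: [0.4361, -0.2497, 0.0692]
tool_rot: [3.14, -0.002, 3.141]
contact_force: [-1.0, 0.5, -3.2]
opening: 0.0534
grip_force: 19.9
time: 10.47
tool_pos: [0.4374, -0.2506, 0.071]
tool_rot: [-3.142, 0.0, 3.141]
contact_force: [0.2, -0.3, -2.5]
opening: 0.0534
grip_force: 19.9
```

```bash
python3 -m jog '[[[-0.1,0,0,0.004,0],[-0.1,0,0,0.008,0],[-0.1,0,0,0.0095,0],[-0.1,0,0,0.0098,0],[-0.1,0,0,0.0098,0]]]'; python3 -m jog '[[[0.2,0,0,0,0],[0.5,0,0,0,0],[1,0,0,0,0],[1,0,0,0,0],[1,0,0,0,0]]]'; python3 -m jog '[[[1,0,0,-0.015,0],[1,0,0,-0.045,0],[1,0,0,-0.085,0],[1,0,0,-0.12,0],[1,0,0,-0.15,0]]]'
```

```text
time: 10.88
tool_pos: [0.4373, -0.2505, 0.0613]
tool_rot: [-3.141, 0.0, 3.141]
contact_force: [-0.4, 1.1, 1.0]
opening: 0.0531
grip_force: 20.0
time: 11.3
tool_pos: [0.4372, -0.2505, 0.0609]
tool_rot: [-3.142, 0.0, 3.141]
contact_force: [-0.2, 0.5, 0.0]
opening: 0.0769
grip_force: 0.0
time: 11.72
tool_pos: [0.4373, -0.2506, 0.2134]
tool_rot: [-3.14, 0.001, 3.141]
contact_force: [0.6, 0.1, 1.0]
opening: 0.0916
grip_force: 0.0
```

```bash
python3 -m jog '[[[1,-0.004,-0.04,0,0],[1,-0.008,-0.08,0,0],[1,-0.012,-0.12,0,0],[1,-0.016,-0.16,0,0],[1,-0.018,-0.1865,0,0]]]'; python3 -m jog '[[[1,0,0,0.025,0],[1,0,0,0.05,0],[1,0,0,0.07,0],[1,0,0,0.08,0],[1,0,0,0.08,0]]]'
python3 - <<'E'
from h import *
print(robot.observe()["tool_pos"])
S=robot.read_camera("scene")
cv2.imwrite("pics/c5.png",cv2.resize(S[100:310,170:410],None,fx=2.8,fy=2.8)[:,:,::-1])
c,a,_=blob(S,(230,150,340,260),lambda r,g,b:(r>70)&(r-b>25)&(r<180));print(c,a)
E
```

```text
time: 12.13
tool_pos: [0.4547, -0.4404, 0.2106]
tool_rot: [-3.14, 0.0, 3.139]
contact_force: [0.6, 1.7, -0.7]
opening: 0.0918
grip_force: 0.0
time: 12.55
tool_pos: [0.454, -0.4359, 0.1281]
tool_rot: [3.137, -0.003, 3.141]
contact_force: [-0.1, 0.0, -0.0]
opening: 0.0916
grip_force: 0.0
[ 0.45403933 -0.4358618   0.12812401]
[265.87022901 207.53435115] 393
```

View pics/c5.png

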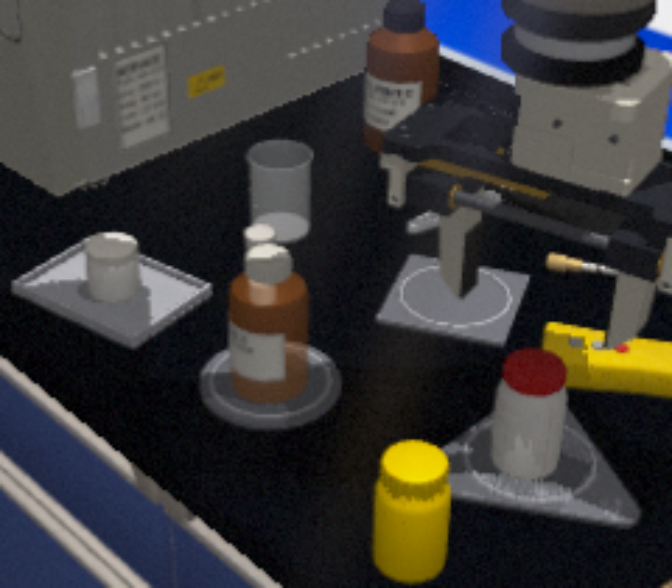

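The bottle stands upright in the round coaster's ring, and the gripper is above the jar. Descending.

```bash
python3 -m jog '[[[1,0,0,0.025,0],[1,0,0,0.05,0],[1,0,0,0.065,0],[1,0,0,0.07,0],[1,0,0,0.07,0]]]'; python3 -m jog '[[[1,0,0,0.01,0],[1,0,0,0.02,0],[0.4,0,0,0.022,0],[0.2,0,0,0.022,0],[0,0,0,0.022,0]]]' 15;  python3 -m jog '[[[-0.2,0,0,0,0],[-0.2,0,0,0,0],[-0.2,0,0,0,0],[-0.2,0,0,0,0],[-0.2,0,0,0,0]]]'; python3 -m jog '[[[-0.2,0,0,0,0],[-0.2,0,0,0,0]]]'
```

```text
time: 13.02
tool_pos: [0.4552, -0.437, 0.0611]
tool_rot: [3.141, 0.0, 3.141]
contact_force: [0.6, 0.1, 0.3]
opening: 0.0921
grip_force: 0.0
time: 13.43
tool_pos: [0.4551, -0.437, 0.039]
tool_rot: [-3.142, 0.0, 3.141]
contact_force: [0.1, 0.1, -0.4]
opening: 0.0762
grip_force: 0.0
time: 13.85
tool_pos: [0.4551, -0.4371, 0.0391]
tool_rot: [-3.141, 0.0, 3.141]
contact_force: [0.3, 0.2, 0.1]
opening: 0.0437
grip_force: 11.8
time: 14.02
tool_pos: [0.4551, -0.4371, 0.0391]
tool_rot: [-3.141, 0.0, 3.141]
contact_force: [-0.0, 0.6, 1.7]
opening: 0.0432
grip_force: 15.0
```

```bash
python3 -m jog '[[[-0.3,0,0,-0.003,0],[-0.3,0,0,-0.02,0],[-0.3,0,0,-0.045,0],[-0.3,0,0,-0.065,0],[-0.3,0,0,-0.07,0]]]'; python3 -m jog '[[[-0.3,-0.015,0.013,0,0],[-0.3,-0.04,0.035,0,0],[-0.3,-0.067,0.058,0,0],[-0.3,-0.095,0.082,0,0],[-0.3,-0.12,0.103,0,0]]]';  python3 -m jog '[[[-0.3,-0.02,0.017,0,0],[-0.3,-0.029,0.025,0,0],[-0.3,-0.029,0.025,0.025,0],[-0.3,-0.029,0.025,0.045,0],[-0.3,-0.029,0.025,0.06,0]]]'; python3 -m jog '[[[-0.3,0,0,0,0],[-0.3,0,0,0,0]]]'
```

```text
time: 14.43
tool_pos: [0.4562, -0.4383, 0.1125]
tool_rot: [-3.137, 0.004, 3.141]
contact_force: [-0.0, -1.0, -0.9]
opening: 0.0433
grip_force: 15.0
time: 14.85
tool_pos: [0.576, -0.3323, 0.1079]
tool_rot: [3.14, -0.001, 3.141]
contact_force: [0.5, -0.2, -1.0]
opening: 0.0431
grip_force: 15.0
time: 15.27
tool_pos: [0.603, -0.3085, 0.0462]
tool_rot: [3.14, -0.003, 3.141]
contact_force: [-0.9, 0.1, -1.1]
opening: 0.0429
grip_force: 15.0
time: 15.43
tool_pos: [0.6031, -0.3091, 0.0476]
tool_rot: [3.14, -0.002, 3.14]
contact_force: [0.4, -0.0, -0.4]
opening: 0.0434
grip_force: 15.0
```

```bash
python3 -m jog '[[[-0.3,-0.001,0,0.004,0],[-0.3,-0.001,0,0.0075,0],[-0.3,-0.001,0,0.009,0],[-0.3,-0.001,0,0.0092,0],[-0.3,-0.001,0,0.0092,0]]]'
```

```text
time: 15.85
tool_pos: [0.6052, -0.3092, 0.04]
tool_rot: [-3.141, 0.0, 3.141]
contact_force: [0.1, 1.3, -1.5]
opening: 0.0431
grip_force: 15.0
```

```bash
python3 -m jog '[[[-0.3,0,0,0.0008,0],[-0.3,0,0,0.0008,0],[0,0,0,0.0008,0],[0.3,0,0,0.0008,0],[0.5,0,0,0.0008,0]]]'; python3 -m jog '[[[0.7,0,0,0,0],[0.7,0,0,0,0],[0.7,0,0,0,0],[0.7,0,0,-0.01,0],[0.7,0,0,-0.04,0]]]'; python3 -m jog '[[[1,0,0,-0.04,0],[1,0,0,-0.08,0],[1,0,0,-0.12,0],[1,0.03,0.03,-0.13,0],[1,0.05,0.06,-0.13,0]]]'; python3 -m jog '[[[1,0.02,0.035,0,0],[1,0.04,0.07,0,0],[1,0.06,0.105,0,0],[1,0.08,0.14,0,0],[1,0.087,0.165,0,0]]]';python3 -m jog '[[[1,0,0,0,0],[1,0,0,0,0]]]'
python3 - <<'E'
from h import *
print(robot.observe()["tool_pos"])
S=robot.read_camera("scene");T=robot.read_camera("top")
cv2.imwrite("pics/c6.png",np.hstack([cv2.resize(S[100:300,160:420],None,fx=1.5,fy=2)[:,:,::-1],cv2.resize(T[80:280,150:400],None,fx=1.6,fy=2)[:,:,::-1]]))
for n,I,b,z in(("scene",S,(300,150,370,215),.079),("top",T,(270,120,330,190),.083)):
    try:c,a,_=blob(I,b,red);print(n,c,a,onz(n,[c],z))
    except Exception as e:print(n,e)
E
```

```text
time: 16.27
tool_pos: [0.6052, -0.3091, 0.0391]
tool_rot: [-3.141, 0.0, 3.141]
contact_force: [-1.3, -0.3, 0.1]
opening: 0.0548
grip_force: 0.0
time: 16.68
tool_pos: [0.6027, -0.3075, 0.075]
tool_rot: [3.136, -0.008, 3.141]
contact_force: [0.3, 1.0, -1.1]
opening: 0.0775
grip_force: 0.0
time: 17.1
tool_pos: [0.5567, -0.2513, 0.2145]
tool_rot: [-3.135, 0.009, 3.139]
contact_force: [-0.0, 0.3, -1.2]
opening: 0.0917
grip_force: 0.0
time: 17.52
tool_pos: [0.4655, -0.0814, 0.2098]
tool_rot: [3.141, -0.0, 3.141]
contact_force: [0.9, 0.1, 0.2]
opening: 0.0921
grip_force: 0.0
time: 17.68
tool_pos: [0.4684, -0.0832, 0.2102]
tool_rot: [-3.141, 0.002, -3.14]
contact_force: [0.4, -0.7, 0.1]
opening: 0.0919
grip_force: 0.0
[ 0.46838962 -0.08318049  0.21016741]
scene [335.43434343 175.70707071] 198 [[ 0.60321885 -0.30961907  0.079     ]]
top [298.13868613 154.41970803] 274 [[ 0.60536341 -0.3090587   0.083     ]]
```

View pics/c6.png

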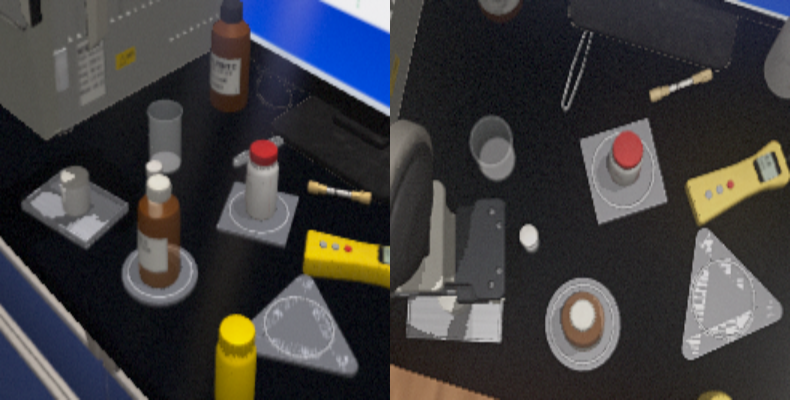

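The jar stands centred on the square. Bottle and bystanders are fine and the triangle is clear. Picking the pot from the dish.

```bash
python3 -m jog '[[[1,0,0,0.035,0],[1,0,0,0.07,0],[1,0,0,0.105,0],[0.6,0,0,0.125,0],[0.4,0,0,0.13,0]]]' 10; python3 -m jog '[[[0.3,0,0,0.015,0],[0.3,0,0,0.03,0],[0.3,0,0,0.045,0],[0.3,0,0,0.054,0],[0.3,0,0,0.058,0]]]'; python3 -m jog '[[[0.3,0,0,0.001,0],[0,0,0,0.001,0],[-0.3,0,0,0.001,0],[-0.3,0,0,0.001,0],[-0.3,0,0,0.001,0]]]'; python3 -m jog '[[[-0.3,0,0,0,0],[-0.3,0,0,0,0],[-0.3,0,0,0,0],[-0.3,0,0,0,0]]]'
```

```text
time: 18.2
tool_pos: [0.4667, -0.0846, 0.0754]
tool_rot: [3.14, -0.006, 3.139]
contact_force: [-1.0, 0.2, 0.7]
opening: 0.0826
grip_force: 0.0
time: 18.62
tool_pos: [0.4686, -0.0847, 0.0204]
tool_rot: [3.141, -0.0, 3.14]
contact_force: [-1.1, -0.2, -0.1]
opening: 0.0604
grip_force: 0.0
time: 19.03
tool_pos: [0.4687, -0.0841, 0.0206]
tool_rot: [-3.141, 0.001, 3.141]
contact_force: [-0.2, -1.3, 2.5]
opening: 0.0383
grip_force: 10.0
time: 19.37
tool_pos: [0.4687, -0.0841, 0.0205]
tool_rot: [-3.141, 0.001, 3.141]
contact_force: [0.5, -0.3, 6.3]
opening: 0.0381
grip_force: 10.0
```

```bash
python3 -m jog '[[[-0.3,0,0,-0.005,0],[-0.3,0,0,-0.035,0],[-0.3,0,0,-0.075,0],[-0.3,0,0,-0.115,0],[-0.3,0,0,-0.15,0]]]'; python3 -m jog '[[[-0.3,0,0,-0.01,0],[-0.3,0,-0.03,-0.01,0],[-0.3,0,-0.07,-0.01,0],[-0.3,0,-0.11,-0.01,0],[-0.3,0,-0.15,-0.01,0]]]';  python3 -m jog '[[[-0.3,0.001,-0.04,0,0],[-0.3,0.002,-0.08,0,0],[-0.3,0.004,-0.12,0,0],[-0.3,0.006,-0.16,0,0],[-0.3,0.0077,-0.19,0,0]]]'; python3 -m jog '[[[-0.3,0,-0.016,0,0],[-0.3,0,-0.016,0.03,0],[-0.3,0,-0.016,0.06,0],[-0.3,0,-0.016,0.09,0],[-0.3,0,-0.016,0.11,0]]]';  python3 -m jog '[[[-0.3,0,0,0.015,0],[-0.3,0,0,0.028,0],[-0.3,0,0,0.036,0],[-0.3,0,0,0.04,0],[-0.3,0,0,0.04,0]]]'
```

```text
time: 19.78
tool_pos: [0.468, -0.0838, 0.1723]
tool_rot: [-3.142, 0.0, 3.141]
contact_force: [1.6, -1.0, -1.5]
opening: 0.0388
grip_force: 10.0
time: 20.2
tool_pos: [0.4678, -0.2352, 0.1803]
tool_rot: [3.141, 0.0, -3.141]
contact_force: [0.8, 0.7, 0.3]
opening: 0.0386
grip_force: 10.0
time: 20.62
tool_pos: [0.4593, -0.4269, 0.1797]
tool_rot: [-3.141, -0.0, 3.139]
contact_force: [0.6, 0.0, -0.7]
opening: 0.0388
grip_force: 10.0
time: 21.03
tool_pos: [0.4591, -0.4388, 0.0668]
tool_rot: [3.138, -0.003, 3.14]
contact_force: [-1.3, 0.3, -0.4]
opening: 0.0384
grip_force: 10.0
time: 21.45
tool_pos: [0.46, -0.4396, 0.0292]
tool_rot: [3.14, -0.001, 3.141]
contact_force: [0.4, -0.6, -0.5]
opening: 0.0386
grip_force: 10.0
```

```bash
python3 -m jog '[[[-0.3,-0.0005,0,0.003,0],[-0.3,-0.0005,0,0.006,0],[-0.3,-0.0005,0,0.007,0],[-0.3,-0.0005,0,0.007,0],[-0.3,-0.0005,0,0.007,0]]]'
```

```text
time: 21.87
tool_pos: [0.4609, -0.44, 0.0232]
tool_rot: [-3.141, 0.0, 3.141]
contact_force: [-0.4, 0.4, -0.2]
opening: 0.0389
grip_force: 10.0
```

```bash
python3 -m jog '[[[-0.3,0,0,0.0008,0],[-0.3,0,0,0.0008,0],[0,0,0,0.0008,0],[0.3,0,0,0.0008,0],[0.5,0,0,0.0008,0]]]'; python3 -m jog '[[[0.7,0,0,0,0],[0.7,0,0,0,0],[0.7,0,0,0,0],[0.7,0,0,-0.01,0],[0.7,0,0,-0.04,0]]]'; python3 -m jog '[[[1,0,0,-0.04,0],[1,0,0,-0.08,0],[1,0,0,-0.12,0],[1,0,0,-0.16,0],[1,0,0.03,-0.17,0]]]'; python3 -m jog '[[[1,0.01,0.04,0,0],[1,0.02,0.08,0,0],[1,0.03,0.12,0,0],[1,0.04,0.16,0,0],[1,0.05,0.2,0,0]]]';python3 -m jog '[[[1,0.01,0.04,0,0],[1,0.02,0.08,0,0],[1,0.03,0.12,0,0],[1,0.03,0.16,0,0],[1,0.03,0.19,0,0]]]'
python3 - <<'E'
from h import *
np.set_printoptions(precision=4,suppress=True)
S=robot.read_camera("scene");T=robot.read_camera("top")
cv2.imwrite("pics/c7.png",np.hstack([cv2.resize(S[130:320,160:420],None,fx=1.5,fy=2)[:,:,::-1],cv2.resize(T[80:270,150:400],None,fx=1.6,fy=2)[:,:,::-1]]))
for nm,b,f,z in[("cap",(255,222,285,258),white,.11),("lid",(285,140,315,170),red,.083),("pot",(345,214,382,242),white,.047),("vial",(228,190,246,208),white,.062)]:
    c,a,_=blob(T,b,f); print(nm,c,a,onz("top",[c],z)[0])
E
```

```text
time: 22.28
tool_pos: [0.4607, -0.4399, 0.022]
tool_rot: [3.141, -0.0, 3.141]
contact_force: [1.3, 0.5, 0.9]
opening: 0.0541
grip_force: 0.0
time: 22.7
tool_pos: [0.4589, -0.4377, 0.0586]
tool_rot: [3.135, -0.006, 3.141]
contact_force: [-0.2, -0.5, -0.2]
opening: 0.0776
grip_force: 0.0
time: 23.12
tool_pos: [0.462, -0.4156, 0.2403]
tool_rot: [-3.129, 0.009, 3.138]
contact_force: [0.6, 0.3, 0.9]
opening: 0.0918
grip_force: 0.0
time: 23.53
tool_pos: [0.41, -0.2081, 0.2328]
tool_rot: [-3.141, 0.001, 3.14]
contact_force: [0.4, 0.3, 0.5]
opening: 0.092
grip_force: 0.0
time: 23.95
tool_pos: [0.38, -0.0175, 0.2331]
tool_rot: [3.141, 0.002, 3.141]
contact_force: [0.3, -0.4, -0.0]
opening: 0.092
grip_force: 0.0
cap [269.8072 236.8855] 166 [ 0.438  -0.2496  0.11  ]
lid [298.1387 154.4197] 274 [ 0.6054 -0.3091  0.083 ]
pot [362.7473 226.7985] 273 [ 0.4613 -0.4409  0.047 ]
vial [236.044  197.3626] 91 [ 0.5233 -0.1831  0.062 ]
```

View pics/c7.png

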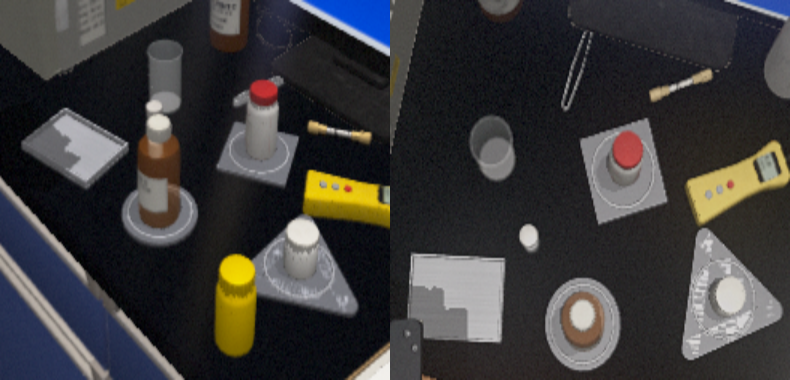

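All three stand upright within about 2 mm of their ring centres. The dish is empty and the vial and beaker have not moved.

```bash
python3 -m jog '[[[1,0,0,0,0],[1,0,0,0,0],[1,0,0,0,0]]]'; python3 -c "from cell import robot; print(robot.hand_in())"
```

```text
time: 24.3
tool_pos: [0.3813, -0.0208, 0.2323]
tool_rot: [-3.141, 0.0, 3.139]
contact_force: [-0.3, 0.2, -0.8]
opening: 0.0916
grip_force: 0.0
the job is handed in; nothing more can be done
None
```

The job is handed in at about 24 s on the robot's clock: the amber bottle is on the round coaster, the red-lidded jar on the square and the low pot on the triangle, each upright within about 2 mm of its ring centre, the dish is empty, and the beaker and vial are where they were.

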